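Slide a packed cigar tray over the step of the packing deck

ROBOT

A 6-joint arm with a two-finger parallel gripper is mounted at the origin on the work surface. World frame = base frame: x ahead of the robot, y to its left, z up, the work surface at z = 0. Lengths are in mm, angles in rad, forces in N, time in s.
With the tool pointing down it reaches from about 400 to 825 mm from the base axis. Payload 7 kg.
Tool frame: the origin (TCP) lies at the very end of the fingers, on their centre line; the grasp point (between the pads) lies 19 mm behind it (grasp_offset is the distance from the TCP to the grasp point, in mm); z points along the fingers, y is the line along which they close (so a half turn about z gives the same grasp; the last joint's range is limited). The gripper opens to 88 mm and grips with 3 to 60 N. Pads are 19 mm wide; open, the fingers measure 130 mm over their backs; the gripper's body (78 mm by 193 mm) begins 47 mm behind the grasp point.
Start: joints at [-0.915, 0.359, 0.012, 0, -1.224, -0.288], TCP at [242.678, -629.843, 226.561] pointing down, gripper open.
Joint ranges: [-3.07, 3.07], [-1.43, 2.12], [-1.02, 1.25], [-3.03, 1.67], [-3.05, -0], [-3.03, 3.03]. Speed limits (rad/s): [2.39, 2.39, 3.01, 3.14, 3.14, 3.14].

INTERFACE

Orientations are given as a rotation vector (axis times angle).
In Python, from workcell import get_obs, capture, camera_params, job_done, grasp_offset gives the robot as it stands.
- The arm moves only by the shell command python3 -m handwheel 'ROWS' [FORCE]. ROWS is JSON, a list of rows, each an object with "fingers": the finger opening in cm, from 0 to 8.76; "translation": the shift along the tool's x, y, z in cm, a list of three; "delta_rot": the turn, a rotation vector about the tool's x, y, z in degrees, a list of three. In form: [{"fingers": fingers, "translation": [tx, ty, tz], "delta_rot": [ax, ay, az]}, ...]. A call has 1 to 20 rows; each row is the pose to reach, as a shift and turn from the pose commanded when the call began, along the tool's axes at that moment; what a row does not reach only later rows make up. A row lasts 1/8 s, in which the tool goes at most 62.5 mm and 10.7 degrees, less where a joint would pass 70% of its speed; a pose out of reach is approached as far as the arm can. A call with a gripper value outside its range is refused whole. The fingers move at their own pace and stop on an object; FORCE is the grip in N (left out, the last holds). Time passes only in rows, so rows that repeat a pose let the fingers close. It gives the time, the measured TCP pose, the force, the opening and the grip force at its end, in the units of the state.
- get_obs(): the state, without advancing time (a new reading comes with each control period).
- capture(name): name is "scene" or "top"; returns the picture (384x512x3 uint8, red, green, blue); there is no depth.
- camera_params(name): a dict with "vfov" (degrees; the focal length in pixels is half the picture's height over the tangent of half this angle, whatever the lens; pixels are square), "cx", "cy" (the principal point, pixels), "D" ([k1, k2, p1, p2, k3] as OpenCV has them; the pictures are not rectified), "xyz" and "rotation" of the camera in the world. Camera axes: x right, y up, looking along -z (the intrinsics and any distortion apply to the point x, -y, -z); pixel columns grow to the right and rows downward; lengths in mm; the calibration is good to about 2 mm. A picture is of the moment at which its call begins. camera_params takes no time and is no camera call.
- job_done(): hands the job in; it is judged then, once.
The state is a dict: "time": time; "qpos": joint angles; "dq": joint speeds; "tau": joint torques, N m; "ee_pos": TCP position; "orientation": TCP orientation; "ft_force": force on the tool from outside, world axes, zero at the start; "wrist_torque": the same for the moment, N m; "gripper_width": finger opening in mm; "finger_force": force on a finger pad.
Only numpy, scipy, OpenCV 4.12 (cv2) and the standard library are available. Lean on these libraries where they do the work, as an engineer would, in place of code of your own. Each camera call takes 0.05 s, during which the arm holds its last target. There are 200 camera calls.

TASK

First take the loose batten off the packing deck and lay it on the kraft-paper pad. Then bring the packed tray to the deck's front step, raise its leading end onto the step while its trailing end stays down on the bench, and push it over the step, never carrying it clear, until it lies flat and fully home, flush against both the end fence and the side fence. Leave everything else on the bench alone.

Things in the scene. Friction and masses are not known exactly. Their poses are not given: they have to be found in the camera images.
- tray_center (a point): Plywood tray packed with cigars (fixed in it), 170 mm (x) by 110 mm (y), 0.5 to 0.85 kg. Site: middle of the outer box, 34 mm above the underside. An end board 10 mm thick, 68 mm tall, full width, closes each end; long sides 8 mm thick, 35 mm tall; cigars fill the middle 120 x 90 mm to 38 mm height. The +x end leads and faces the deck within 40 degrees at the start.
- tray_lead (a point): Middle of the bottom edge of the tray's leading end (tray axes; 85 mm from the middle, on the underside).
- tray_tail (a point): Middle of the bottom edge of the tray's trailing end (the opposite end).
- tray_corner (a point): The tray's leading bottom corner on its -y side; it belongs in the inner corner of the deck's two fences.
- deck: Packing deck, a board fixed to the bench, top 18 mm above it. Origin on the bench under the middle of the clear area, 175 mm (x) by 150 mm (y). Front edge, a sharp 18 mm step, at x = -87.5 mm; inner face of the end fence at x = +87.5, of the side fence at y = -75; the +y side is open. Fences 12 mm thick, 36 mm above the deck top.
- deck_sill (a point): Middle of the top edge of the deck's front step, 18 mm above the bench (deck axes).
- deck_corner (a point): Inner corner of the deck where the two fences meet, on the deck's top (deck axes: both fences lie on its +x and -y sides).
- batten_center (a point): Wooden filler batten lying on the deck at the start, 100 mm long (its x axis), 28 mm wide (y), 26 mm high (z), 60 g; the point is at its centre.
- pad_top (a point): Pad of kraft paper lying on the bench, fixed, 190 mm (its x axis) by 150 mm (y), 6 mm high; the point is the middle of its top.
- glue_jar: Bystander: glue jar, round, 60 mm across, 75 mm tall, standing just in front of the deck's step, beside the tray's way on the open (+y) side; origin in the middle of its underside. Leave alone.
- oil_bottle: Bystander: green glass bottle, 52 mm across, 135 mm tall; origin in the middle of its underside. Leave alone.
- spare_batten: Bystander: spare batten lying on the bench, 85 x 28 x 26 mm; origin in the middle of its underside. Leave alone.
- mould: Bystander: cigar mould, a 200 x 85 mm plywood board about 37 mm tall in all; origin in the middle of its underside. Leave alone.
- tape_roll: Bystander: cardboard ring, 76 mm across, 25 mm tall; origin in the middle of its underside. Leave alone.
- punch: Bystander: brass cylinder, 40 mm across, 60 mm tall, standing just in front of the deck's step, beside the tray's way on the side-fence side; origin in the middle of its underside. Leave alone.
- marker: Bystander: blue marker pen lying down, 120 mm long, 14 mm thick; origin in the middle of its underside. Leave alone.
Mind the look-alikes: they are no part of the job. What is shaped like the part that bears tray_center but blue is not meant. Leave any black or turquoise look-alike of the part that bears batten_center alone.

How it is judged (in metres and radians):
On the way, in this order (a step that is already met when the one before it is completed fails the run):
1. the batten lies on the paper pad (x of batten_center in the frame of pad_top between -0.085 and 0.085 m and y of batten_center in the frame of pad_top between -0.065 and 0.065 m and height (world z) of batten_center between 0.012 and 0.026 m and linear speed of batten below 0.02 m/s and not (contact force between the fingers and batten above 0.05 N)), for 0.2 s.
2. the tray's leading bottom edge is past the step and on it, its trailing edge still down on the bench (x of tray_lead in the frame of deck_sill above 0.005 m and height (world z) of tray_lead between 0.014 and 0.045 m and height (world z) of tray_tail below 0.008 m and contact force between tray and deck above 0.2 N), for 0.2 s.
At the end, for the whole second after the job is handed in: The tray lies flat on the deck (tilt under 0.03 rad, squared within 0.04 rad), its leading corner within 4 mm of both fences; the batten lies at rest on the paper pad with its centre inside the pad (at least 10 mm in from the edges); nothing moves (x of tray_corner in the frame of deck_corner between -0.004 and 0.004 m and y of tray_corner in the frame of deck_corner between -0.004 and 0.004 m and angle between the x axis of tray and the x axis of deck, either way round below 0.04 rad and angle between tray's own z axis and vertical below 0.03 rad and height (world z) of tray_tail between 0.014 and 0.022 m and linear speed of each of tray, batten below 0.01 m/s and x of batten_center in the frame of pad_top between -0.085 and 0.085 m and y of batten_center in the frame of pad_top between -0.065 and 0.065 m and height (world z) of batten_center between 0.012 and 0.026 m); the robot touches nothing.
It fails at once if the tray is carried clear: both its ends more than 30 mm above the bench (height (world z) of each of tray_lead, tray_tail above 0.03 m).
It fails at once if the tray is tipped more than 0.45 rad (angle between tray's own z axis and vertical above 0.45 rad).
It fails at once if a bystander is pushed more than 25 mm from its place (distance of any of glue_jar, oil_bottle, spare_batten, mould, tape_roll, punch, marker from where it was at the start of the episode above 0.025 m).
It also fails if it takes over 72 s, if anything falls off the work surface, if the arm or the gripper's body presses on something with over 40 N, if the wrist force passes 120 N, or if a joint passes its speed limit or range.

## Working session

There is one attempt and no reset: what is moved stays moved. The work goes in short steps, Python scripts to look and compute and a shell command to move; the robot and the scene stay as the last step left them, time stands still between calls to the robot, and variables do not carry over. Pictures are saved under pics/ and viewed, at most 10 in all, crops included, and the job is handed in when it is done.

```bash
mkdir -p pics; ls; cat > h.py <<'E'
import numpy as np, cv2
from workcell import *
from scipy.spatial.transform import Rotation as R
def snap(n,f):
    im=np.array(capture(n)); cv2.imwrite('pics/'+f,im[:,:,::-1]); return im
def cam(n):
    p=camera_params(n); f=192/np.tan(np.radians(p['vfov'])/2)
    K=np.array([[f,0,p['cx']],[0,f,p['cy']],[0,0,1.]])
    r=np.array(p['rotation'],float)
    M=R.from_rotvec(r).as_matrix() if r.size==3 else r.reshape(3,3)
    return K,np.array(p['D'],float),M@np.diag([1,-1,-1]),np.array(p['xyz'],float)
def ray(n,px,z):
    K,D,M,t=cam(n)
    u=cv2.undistortPoints(np.array(px,float).reshape(-1,1,2),K,D).reshape(-1,2)
    d=np.c_[u,np.ones(len(u))]@M.T
    return t+d*((z-t[2])/d[:,2])[:,None]
def proj(n,P):
    K,D,M,t=cam(n); 
    return cv2.projectPoints(((np.array(P,float).reshape(-1,3)-t)@M).reshape(-1,1,3),np.zeros(3),np.zeros(3),K,D)[0].reshape(-1,2)
E
python3 - <<'E'
from h import *
for n in('scene','top'):
    snap(n,n+'0.png'); print(camera_params(n))
o=get_obs(); print(o, grasp_offset)
E
```

```text
pics
{'vfov': 53.94507685642442, 'cx': 251.77656573551803, 'cy': 200.89971993224387, 'D': array([-0.11431711,  0.        ,  0.        ,  0.        ,  0.        ]), 'xyz': array([1002.26177479, -309.19986864,  970.89303144]), 'rotation': array([0.55075818, 0.28456943, 0.9634133 ])}
{'vfov': 50.063346831709254, 'cx': 257.3049849727154, 'cy': 188.67294603317987, 'D': array([0.00303523, 0.        , 0.        , 0.        , 0.        ]), 'xyz': array([ 359.84909539,   53.52906051, 1324.22437458]), 'rotation': array([ 0.06268807, -0.08468715, -1.59209082])}
{'time': 0.1, 'qpos': array([-9.14897432e-01,  3.59298706e-01,  1.11647126e-02, -3.15104458e-04,
       -1.22411737e+00, -2.88121633e-01]), 'dq': array([ 1.11607709e-03,  6.21498599e-05,  2.25537325e-03,  1.57993101e-03,
        8.56880676e-04, -5.20421247e-04]), 'tau': array([ 4.19589669e-04, -5.84165275e+01,  2.93752688e+01,  7.01544285e+00,
        1.01574662e-02, -5.31738715e-05]), 'ee_pos': array([ 242.52293112, -629.4558087 ,  225.73210611]), 'orientation': array([ 5.74214310e-01, -3.08826467e+00, -2.24697137e-03]), 'ft_force': array([ 0.18744029, -0.52190686, -0.01027512]), 'wrist_torque': array([ 0.04727569, -0.00129886, -0.00418935]), 'finger_force': 0.0, 'gripper_width': 87.98010482912571} 18.8
```

View pics/top0.png

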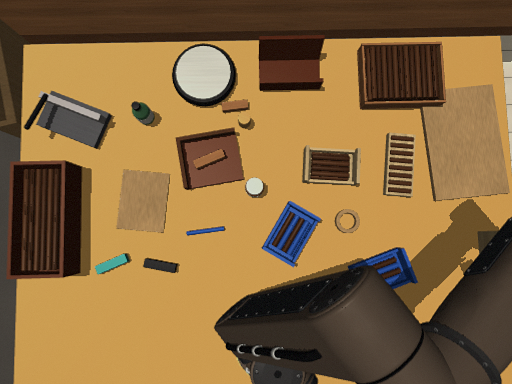

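View pics/scene0.png

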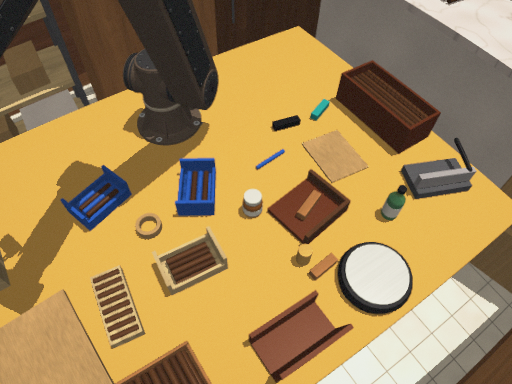

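The top view shows the deck at (210,158) with the batten on it, its step on the right at x≈243, end fence left and side fence top. The plywood tray is at (332,166), the pad at (144,200), the jar at (255,187) and the punch at (245,122).

```bash
python3 - <<'E'
from h import *
im=cv2.imread('pics/top0.png'); sc=cv2.imread('pics/scene0.png')
a=cv2.resize(im[110:250,100:380],None,fx=2.8,fy=2.8,interpolation=3)
cv2.imwrite('pics/crop1.png',a)
for p,z in [((210,158),31),((332,166),38),((144,200),6),((255,187),75),((245,122),60)]: print(p,ray('top',[p],z).round())
# masks
hsv=cv2.cvtColor(im,cv2.COLOR_BGR2HSV)
for p in [(210,158),(190,150),(322,152),(309,165),(144,200),(332,166),(280,200),(181,160)]: print(p,hsv[p[1],p[0]])
E
```

```text
(210, 158) [[582. 182.  31.]]
(332, 166) [[ 547. -204.   38.]]
(144, 200) [[455. 397.   6.]]
(255, 187) [[482.  42.  75.]]
(245, 122) [[689.  68.  60.]]
(210, 158) [ 13 151 159]
(190, 150) [ 10 135 119]
(322, 152) [ 16 119  73]
(309, 165) [ 20 100  92]
(144, 200) [ 16 123 159]
(332, 166) [ 11 160  59]
(280, 200) [ 18 155 204]
(181, 160) [ 13 161  84]
```

View pics/crop1.png

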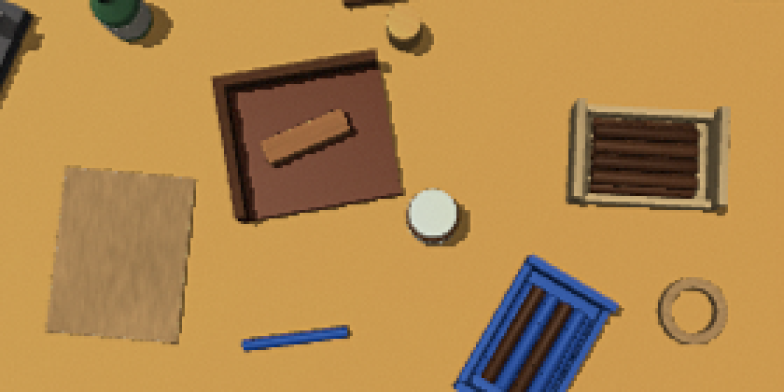

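```bash
cat > m1.py <<'E'
from h import *
def c(L,z): return ray('top',np.array(L)/2.8+[100-.3,110-.3],z)[:,:2]
def show(n,P):
    P=np.array(P); e=np.roll(P,-1,0)-P
    print(n,'c',P.mean(0).round(1),'len',np.linalg.norm(e,axis=1).round(1),'ang',np.degrees(np.arctan2(e[:,1],e[:,0])).round(1))
show('batten',c([(262,146),(345,109),(353,128),(270,166)],44))
show('pad',c([(66,166),(196,179),(180,344),(46,331)],6))
show('tray',c([(570,101),(730,108),(727,210),(568,203)],68))
show('deckclear',c([(380,67),(404,192),(256,214),(238,86)],18)); print(c([(380,67),(404,192),(256,214),(238,86)],18))
show('fence top outer',c([(377,50),(213,77),(240,222)],54))
print('jar',c([(433,214)],75),'punch',c([(404,25)],60))
E
python3 m1.py
python3 - <<'E'
from h import *
sc=cv2.imread('pics/scene0.png'); a=cv2.resize(sc[150:300,140:400],None,fx=3,fy=3,interpolation=3); cv2.imwrite('pics/crop2.png',a)
E
```

```text
batten c [577.7 182.2] len [101.9  23.5 102.2  24.4] ang [ -66.8 -158.4  113.7   21. ]
pad c [453.1 399.3] len [150.1 189.4 152.6 189.7] ang [-97.  174.3  83.1  -6.4]
tray c [ 545.5 -196.2] len [177.9 114.  175.3 113.8] ang [-93.7 175.7  86.2  -3. ]
deckclear c [579.3 171.1] len [147.8 170.2 149.6 164.6] ang [-170.4   97.3    7.5  -83.4]
[[662.23292786 100.39556191]
 [516.51326094  75.65990762]
 [494.95684508 244.48317768]
 [643.30388166 263.90952608]]
fence top outer c [600.8 215. ] len [185.8 166.1 245.6] ang [  98.4 -169.9  -39.1]
jar [[484.84258161  43.5741594 ]] punch [[699.82202049  71.14581432]]
```

View pics/crop2.png

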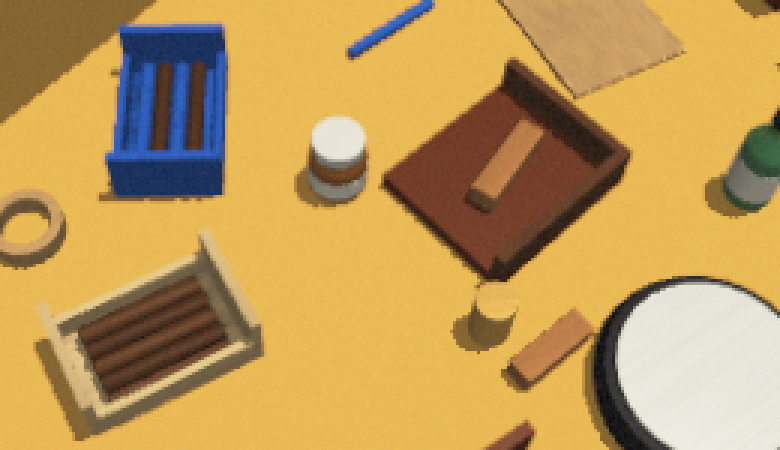

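The scene crop confirms the layout: tray at lower left with its end board facing the deck, the path between jar (340,160) and punch (490,315) clear, and the batten at (507,165).

```bash
cat >> h.py <<'E'
def ori(a,tilt=0,tax=None):
    "tool down, closing axis at world angle a deg (mod 180, nearest now); tilt deg about horizontal axis at world angle tax"
    cur=R.from_rotvec(get_obs()['orientation']).as_matrix()[:,1]
    y=np.array([np.cos(np.radians(a)),np.sin(np.radians(a)),0]); 
    if y@cur<0: y=-y
    z=np.array([0,0,-1.]); M=np.c_[np.cross(y,z),y,z]
    if tilt: M=R.from_rotvec(np.radians(tilt)*np.array([np.cos(np.radians(tax)),np.sin(np.radians(tax)),0])).as_matrix()@M
    return M
def rows(*T):
    "T: (xyz, matrix or None)"
    o=get_obs(); p0=o['ee_pos']; M0=R.from_rotvec(o['orientation']).as_matrix()
    for p,M in T:
        M=M0 if M is None else M
        d=M0.T@(np.array(p)-p0)/10; r=R.from_matrix(M0.T@M).as_rotvec(degrees=True)
        print(d.round(2).tolist(),r.round(2).tolist(),'rows',np.linalg.norm(d)/6.25,np.linalg.norm(r)/10.7)
E
python3 - <<'E'
from h import *
o=get_obs(); print(R.from_rotvec(o['orientation']).as_matrix().round(3))
M=ori(23.5)
rows(([578,182,120],M),([578,182,22],M))
# scene check
for n,p,z in [('sillopen',(383,180),18),('lead L',(203,234),68),('lead R',(262,322),68)]: print(n,ray('scene',[np.array(p)/3+[139.7,149.7]],z).round(1))
for t,z in(((545,-196),34),): print(proj('scene',[[*t,z]]))
E
```

```text
[[-0.933 -0.359 -0.001]
 [-0.359  0.933  0.001]
 [ 0.     0.001 -1.   ]]
[-60.47, 63.65, 10.66] [0.06, -0.07, 87.57] rows 14.15059277559134 8.183735619825628
[-60.48, 63.63, 20.46] [0.06, -0.07, 87.57] rows 14.422313061938521 8.183735619825628
sillopen [[520.6  75.5  18. ]]
lead L [[ 504.8 -117.4   68. ]]
lead R [[ 610.4 -118.    68. ]]
[[190.72549854 258.17865352]]
```

```bash
python3 -m handwheel '[{"fingers":5.5,"translation":[-60.5,63.6,6],"delta_rot":[0,0,87.6]},{"fingers":5.5,"translation":[-60.5,63.6,6],"delta_rot":[0,0,87.6]},{"fingers":5.5,"translation":[-60.5,63.6,6],"delta_rot":[0,0,87.6]},{"fingers":5.5,"translation":[-60.5,63.6,6],"delta_rot":[0,0,87.6]},{"fingers":5.5,"translation":[-60.5,63.6,6],"delta_rot":[0,0,87.6]},{"fingers":5.5,"translation":[-60.5,63.6,6],"delta_rot":[0,0,87.6]},{"fingers":5.5,"translation":[-60.5,63.6,6],"delta_rot":[0,0,87.6]},{"fingers":5.5,"translation":[-60.5,63.6,6],"delta_rot":[0,0,87.6]},{"fingers":5.5,"translation":[-60.5,63.6,6],"delta_rot":[0,0,87.6]},{"fingers":5.5,"translation":[-60.5,63.6,6],"delta_rot":[0,0,87.6]},{"fingers":5.5,"translation":[-60.5,63.6,6],"delta_rot":[0,0,87.6]},{"fingers":5.5,"translation":[-60.5,63.6,6],"delta_rot":[0,0,87.6]},{"fingers":5.5,"translation":[-60.5,63.6,6],"delta_rot":[0,0,87.6]},{"fingers":5.5,"translation":[-60.5,63.6,6],"delta_rot":[0,0,87.6]},{"fingers":5.5,"translation":[-60.5,63.6,6],"delta_rot":[0,0,87.6]},{"fingers":5.5,"translation":[-60.5,63.6,6],"delta_rot":[0,0,87.6]},{"fingers":5.5,"translation":[-60.5,63.6,6],"delta_rot":[0,0,87.6]},{"fingers":5.5,"translation":[-60.5,63.6,6],"delta_rot":[0,0,87.6]}]' 20
python3 - <<'E'
from h import *
M=ori(23.5)
rows(([578,182,60],M),([578,182,22],M))
E
```

```text
time: 2.35
ee_pos: [602.5, 121.1, 155.7]
orientation: [-1.557, -2.633, -0.102]
ft_force: [-0.2, -0.4, -0.5]
gripper_width: 55.0
finger_force: 0.0
[5.5, 0.63, 10.2] [0.65, -5.95, 5.3] rows 1.856495604565608 0.7472039544973273
[5.11, 0.57, 13.98] [0.65, -5.95, 5.3] rows 2.3827511116111726 0.7472039544973273
```

```bash
python3 -m handwheel '[{"fingers":5.5,"translation":[5.1,0.6,9],"delta_rot":[0.6,-6,5.3]},{"fingers":5.5,"translation":[5.1,0.6,9],"delta_rot":[0.6,-6,5.3]},{"fingers":5.5,"translation":[5.1,0.6,9],"delta_rot":[0.6,-6,5.3]},{"fingers":5.5,"translation":[5.1,0.6,9],"delta_rot":[0.6,-6,5.3]},{"fingers":5.5,"translation":[5.1,0.6,9],"delta_rot":[0.6,-6,5.3]},{"fingers":5.5,"translation":[5.1,0.6,9],"delta_rot":[0.6,-6,5.3]}]'
python3 - <<'E'
from h import *
M=ori(23.5)
rows(([578,182,60],M),([578,182,22],M))
E
```

```text
time: 3.1
ee_pos: [597.7, 134.5, 62.5]
orientation: [-1.573, -2.622, -0.112]
ft_force: [-0.2, 0.1, -0.6]
gripper_width: 54.7
finger_force: 0.0
[5.06, 0.49, 0.81] [0.94, -6.23, 4.55] rows 0.8240242535047207 0.7263909123423871
[4.65, 0.41, 4.59] [0.94, -6.23, 4.55] rows 1.0475856773270038 0.7263909123423871
```

```bash
python3 - <<'E'
from h import *
o=get_obs();print(o['qpos'].round(3),o['dq'].round(3),o['tau'].round(1)); print(R.from_rotvec(o['orientation']).as_matrix().round(3))
E
```

```text
[ 0.467  0.415 -0.261 -0.141 -0.881 -3.03 ] [-0.001  0.007 -0.006 -0.001  0.003 -0.002] [  0.1 -56.8  23.7   5.4  -0.   -0. ]
[[-0.469  0.883 -0.033]
 [ 0.877  0.469  0.105]
 [ 0.108  0.021 -0.994]]
```

```bash
python3 - <<'E'
from h import *
M=ori(23.5)@np.diag([-1,-1,1])
rows(([578,182,100],M))
E
```

```text
[5.49, 0.57, -3.16] [9.54, 1.43, -175.18] rows 1.018476359888502 16.39710264289645
```

```bash
python3 -m handwheel '[{"fingers":5.5,"translation":[0,0,-4],"delta_rot":[0,0,0]},{"fingers":5.5,"translation":[5.5,0.6,-3.2],"delta_rot":[5,0,-90]},{"fingers":5.5,"translation":[5.5,0.6,-3.2],"delta_rot":[5,0,-90]},{"fingers":5.5,"translation":[5.5,0.6,-3.2],"delta_rot":[5,0,-90]},{"fingers":5.5,"translation":[5.5,0.6,-3.2],"delta_rot":[5,0,-90]},{"fingers":5.5,"translation":[5.5,0.6,-3.2],"delta_rot":[5,0,-90]},{"fingers":5.5,"translation":[5.5,0.6,-3.2],"delta_rot":[5,0,-90]},{"fingers":5.5,"translation":[5.5,0.6,-3.2],"delta_rot":[5,0,-90]},{"fingers":5.5,"translation":[5.5,0.6,-3.2],"delta_rot":[9.5,1.4,-175.2]},{"fingers":5.5,"translation":[5.5,0.6,-3.2],"delta_rot":[9.5,1.4,-175.2]},{"fingers":5.5,"translation":[5.5,0.6,-3.2],"delta_rot":[9.5,1.4,-175.2]},{"fingers":5.5,"translation":[5.5,0.6,-3.2],"delta_rot":[9.5,1.4,-175.2]},{"fingers":5.5,"translation":[5.5,0.6,-3.2],"delta_rot":[9.5,1.4,-175.2]},{"fingers":5.5,"translation":[5.5,0.6,-3.2],"delta_rot":[9.5,1.4,-175.2]},{"fingers":5.5,"translation":[5.5,0.6,-3.2],"delta_rot":[9.5,1.4,-175.2]},{"fingers":5.5,"translation":[5.5,0.6,-3.2],"delta_rot":[9.5,1.4,-175.2]},{"fingers":5.5,"translation":[5.5,0.6,-3.2],"delta_rot":[9.5,1.4,-175.2]},{"fingers":5.5,"translation":[5.5,0.6,-3.2],"delta_rot":[9.5,1.4,-175.2]},{"fingers":5.5,"translation":[5.5,0.6,-3.2],"delta_rot":[9.5,1.4,-175.2]}]'
python3 - <<'E'
from h import *
M=ori(23.5)
rows(([578,182,60],M),([578,182,22],M));print(get_obs()['qpos'].round(2))
E
```

```text
time: 5.48
ee_pos: [577.8, 182.1, 99.6]
orientation: [2.627, -1.723, -0.002]
ft_force: [-0.1, 0.1, 0.2]
gripper_width: 55.0
finger_force: 0.0
[0.02, -0.02, 3.96] [0.05, 0.04, -0.02] rows 0.6339375818816155 0.0062825627556497374
[0.02, -0.02, 7.76] [0.05, 0.04, -0.02] rows 1.2419311689229986 0.0062825627556497374
[ 0.63  0.36 -0.31 -0.   -0.91 -0.22]
```

```bash
python3 -m handwheel '[{"fingers":5.5,"translation":[0,0,5],"delta_rot":[0,0,0]},{"fingers":5.5,"translation":[0,0,6.7],"delta_rot":[0,0,0]},{"fingers":5.5,"translation":[0,0,7.7],"delta_rot":[0,0,0]},{"fingers":5.5,"translation":[0,0,7.7],"delta_rot":[0,0,0]},{"fingers":1.5,"translation":[0,0,7.7],"delta_rot":[0,0,0]},{"fingers":1.5,"translation":[0,0,7.7],"delta_rot":[0,0,0]},{"fingers":1.5,"translation":[0,0,7.7],"delta_rot":[0,0,0]},{"fingers":1.5,"translation":[0,0,7.7],"delta_rot":[0,0,0]},{"fingers":1.5,"translation":[0,0,4],"delta_rot":[0,0,0]},{"fingers":1.5,"translation":[0,0,-2],"delta_rot":[0,0,0]},{"fingers":1.5,"translation":[0,0,-2],"delta_rot":[0,0,0]}]' 20
python3 - <<'E'
from h import *
rows(([453,399,119],None),([453,399,11],None))
E
```

```text
time: 6.85
ee_pos: [580.4, 183.7, 124.1]
orientation: [-2.623, 1.717, -0.004]
ft_force: [0.4, 1.1, -1.3]
gripper_width: 27.9
finger_force: 19.9
[-24.83, 3.07, 0.52] [0.0, 0.0, 0.0] rows 4.004256303798067 0.0
[-24.82, 3.15, 11.32] [0.0, 0.0, 0.0] rows 4.393664704819194 0.0
```

```bash
python3 -m handwheel '[{"fingers":1.5,"translation":[-24.8,3.1,0],"delta_rot":[0,0,0]},{"fingers":1.5,"translation":[-24.8,3.1,0],"delta_rot":[0,0,0]},{"fingers":1.5,"translation":[-24.8,3.1,0],"delta_rot":[0,0,0]},{"fingers":1.5,"translation":[-24.8,3.1,0],"delta_rot":[0,0,0]},{"fingers":1.5,"translation":[-24.8,3.1,0],"delta_rot":[0,0,0]},{"fingers":1.5,"translation":[-24.8,3.1,4],"delta_rot":[0,0,0]},{"fingers":1.5,"translation":[-24.8,3.1,8],"delta_rot":[0,0,0]},{"fingers":1.5,"translation":[-24.8,3.1,10],"delta_rot":[0,0,0]},{"fingers":1.5,"translation":[-24.8,3.1,10.7],"delta_rot":[0,0,0]},{"fingers":1.5,"translation":[-24.8,3.1,10.8],"delta_rot":[0,0,0]},{"fingers":1.5,"translation":[-24.8,3.1,10.8],"delta_rot":[0,0,0]}]'
```

```text
time: 8.22
ee_pos: [450.4, 397.3, 11.7]
orientation: [2.627, -1.722, -0.002]
ft_force: [-0.0, 0.1, -0.9]
gripper_width: 27.8
finger_force: 19.9
```

```bash
python3 -m handwheel '[{"fingers":1.5,"translation":[0,0,0.1],"delta_rot":[0,0,0]},{"fingers":5,"translation":[0,0,0.1],"delta_rot":[0,0,0]},{"fingers":5,"translation":[0,0,0.1],"delta_rot":[0,0,0]},{"fingers":5,"translation":[0,0,0.1],"delta_rot":[0,0,0]},{"fingers":5,"translation":[0,0,0.1],"delta_rot":[0,0,0]},{"fingers":5,"translation":[0,0,-3],"delta_rot":[0,0,0]},{"fingers":5,"translation":[0,0,-9],"delta_rot":[0,0,0]},{"fingers":5,"translation":[0,0,-15],"delta_rot":[0,0,0]},{"fingers":5,"translation":[0,0,-15],"delta_rot":[0,0,0]}]'
python3 - <<'E'
from h import *
im=snap('top','t1.png'); cv2.imwrite('pics/t1c.png',cv2.resize(im[110:250,100:380,::-1],None,fx=2.8,fy=2.8,interpolation=3))
# tray lead-board grip: tray angle 86.5, board mid at 80 mm from centre (avg of views)
a=np.radians(86.5); c=np.array([548,-198]); b=c+80*np.array([np.cos(a),np.sin(a)]); print(b)
M=ori(86.5)
rows(([*b,161],M),([*b,100],M),([*b,42],M)); print(get_obs()['qpos'].round(2))
E
```

```text
time: 9.35
ee_pos: [452.3, 399.7, 167.0]
orientation: [-2.621, 1.716, 0.001]
ft_force: [0.8, -0.4, -1.3]
gripper_width: 49.6
finger_force: 0.0
[ 552.88388316 -118.14921613]
[51.43, 11.27, 0.08] [-0.24, 0.11, -62.98] rows 8.423352026785505 5.8859597519060145
[51.45, 11.28, 6.18] [-0.24, 0.11, -62.98] rows 8.485094853384702 5.8859597519060145
[51.47, 11.3, 11.98] [-0.24, 0.11, -62.98] rows 8.646177127898351 5.8859597519060145
[ 1.05  0.28 -0.24 -0.   -1.04 -0.64]
```

View pics/t1c.png

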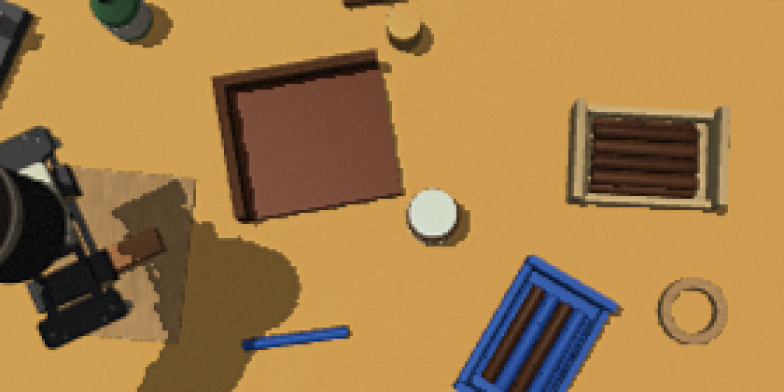

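The batten lies on the pad at crop (138,250), under the gripper's edge. I move above the tray's leading board next.

```bash
python3 -m handwheel '[{"fingers":6,"translation":[51.4,11.3,0],"delta_rot":[0,0,-63]},{"fingers":6,"translation":[51.4,11.3,0],"delta_rot":[0,0,-63]},{"fingers":6,"translation":[51.4,11.3,0],"delta_rot":[0,0,-63]},{"fingers":6,"translation":[51.4,11.3,0],"delta_rot":[0,0,-63]},{"fingers":6,"translation":[51.4,11.3,0],"delta_rot":[0,0,-63]},{"fingers":6,"translation":[51.4,11.3,0],"delta_rot":[0,0,-63]},{"fingers":6,"translation":[51.4,11.3,0],"delta_rot":[0,0,-63]},{"fingers":6,"translation":[51.4,11.3,0],"delta_rot":[0,0,-63]},{"fingers":6,"translation":[51.4,11.3,0],"delta_rot":[0,0,-63]},{"fingers":6,"translation":[51.4,11.3,0],"delta_rot":[0,0,-63]},{"fingers":6,"translation":[51.4,11.3,0],"delta_rot":[0,0,-63]},{"fingers":6,"translation":[51.4,11.3,0],"delta_rot":[0,0,-63]},{"fingers":6,"translation":[51.4,11.3,6],"delta_rot":[0,0,-63]},{"fingers":6,"translation":[51.4,11.3,6],"delta_rot":[0,0,-63]}]'
python3 - <<'E'
from h import *
M=ori(86.5); b=[553,-118.5]
rows(([*b,80],M),([*b,43],M)); print(get_obs()['qpos'].round(2))
E
```

```text
time: 11.15
ee_pos: [548.3, -118.2, 97.7]
orientation: [3.139, -0.094, -0.016]
ft_force: [-0.3, -0.6, 0.5]
gripper_width: 60.3
finger_force: 0.0
[0.49, -0.0, 1.77] [0.06, 0.57, 0.07] rows 0.29349943596546735 0.05428317880244235
[0.53, -0.01, 5.47] [0.06, 0.57, 0.07] rows 0.8788771778427252 0.05428317880244235
[ 0.14  0.3  -0.4  -0.   -0.88  1.38]
```

```bash
python3 -m handwheel '[{"fingers":6,"translation":[0,0,2],"delta_rot":[0,0,0]},{"fingers":6,"translation":[0,0,4.5],"delta_rot":[0,0,0]},{"fingers":6,"translation":[0,0,5.5],"delta_rot":[0,0,0]},{"fingers":6,"translation":[0,0,5.5],"delta_rot":[0,0,0]},{"fingers":0,"translation":[0,0,5.5],"delta_rot":[0,0,0]},{"fingers":0,"translation":[0,0,5.5],"delta_rot":[0,0,0]},{"fingers":0,"translation":[0,0,5.5],"delta_rot":[0,0,0]},{"fingers":0,"translation":[0,0,5.5],"delta_rot":[0,0,0]},{"fingers":0,"translation":[0,0,5.5],"delta_rot":[0,0,0]},{"fingers":0,"translation":[0,0,5.5],"delta_rot":[0,0,0]}]' 50
python3 - <<'E'
from h import *
im=snap('scene','s2.png'); cv2.imwrite('pics/s2c.png',cv2.resize(im[150:300,140:400,::-1],None,fx=3,fy=3,interpolation=3))
print(get_obs()['orientation'])
E
```

```text
time: 12.4
ee_pos: [551.3, -119.3, 46.1]
orientation: [3.14, -0.096, -0.004]
ft_force: [0.2, 0.3, 0.9]
gripper_width: 9.4
finger_force: 49.9
[ 3.13973535 -0.09605155 -0.0036854 ]
```

View pics/s2c.png

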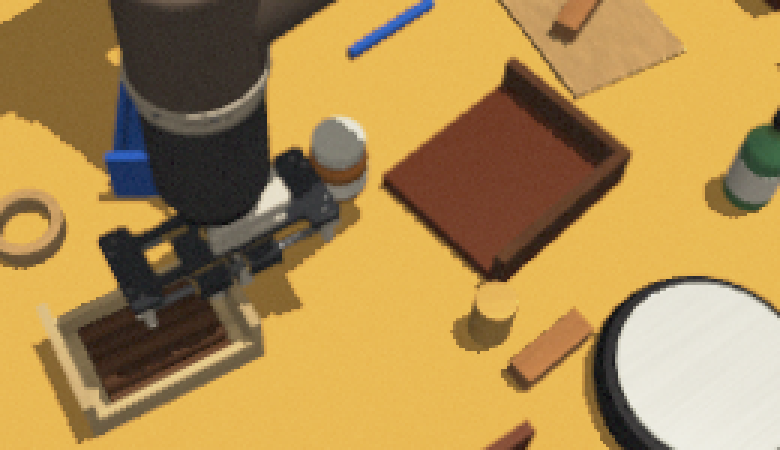

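The board is gripped: the gripper straddles the lead end and the opening is 9.4 mm. The batten is at rest on the pad near (575,10).

```bash
cat >> h.py <<'E'
TH=98.2; r_=np.radians(TH); DX=np.array([np.cos(r_),np.sin(r_)]); DY=np.array([-np.sin(r_),np.cos(r_)])
def d2w(X,Y): return (X+86.5)*DX+(Y-598.2)*DY
def w2d(p): p=np.array(p)[:2]; return np.array([p@DX-86.5,p@DY+598.2])
def tcp(tail,th,t,g,h=0):
    "tail-edge mid world xy, tray yaw deg, nose-up deg, grip in tray coords from tail edge, tail height"
    a=np.radians(th); q=R.from_euler('z',th,degrees=True)*R.from_euler('y',-t,degrees=True)
    return np.r_[tail,h]+q.apply(g), ori(th,t,th-90)
def tailfor(Xl,Y,t,h=0): return d2w(Xl-170*np.cos(np.radians(t)),Y)
E
python3 - <<'E'
from h import *
g=[165,1.7,46.1]; p=get_obs()['ee_pos']; th=86.5
tail=p[:2]-R.from_euler('z',th,degrees=True).apply(g)[:2]; print('tail',tail,'lead deck',w2d(tail+170*np.array([np.cos(np.radians(th)),np.sin(np.radians(th))])))
T=[tcp(tail,th,4,g),tcp(tail,th,8.1,g)]
rows(*T,tcp(tailfor(-105,-14,8.1),TH,8.1,g),tcp(tailfor(-66,-14,8.1),TH,8.1,g),tcp(tailfor(-66,-14,6.3),TH,6.3,g))
E
```

```text
tail [ 542.95494024 -284.12848339] lead deck [-278.69682575   66.84720811]
[-0.0, 0.36, -1.14] [4.03, 0.13, -0.01] rows 0.19158886552330706 0.37649049232528853
[-0.01, 0.82, -2.28] [8.13, 0.13, -0.01] rows 0.38745127123700385 0.759563222253031
[4.62, -17.99, -2.3] [8.08, -0.69, -11.69] rows 2.9949788584706325 1.3302519811014333
[3.83, -21.81, -2.3] [8.08, -0.69, -11.69] rows 3.5623008587105915 1.3302519811014333
[3.8, -21.95, -1.8] [6.29, -0.51, -11.7] rows 3.576058692459028 1.2424052667718437
```

```bash
python3 -m handwheel '[{"fingers":0,"translation":[0,0.2,-0.6],"delta_rot":[2,0,0]},{"fingers":0,"translation":[0,0.36,-1.15],"delta_rot":[4,0,0]},{"fingers":0,"translation":[0,0.6,-1.7],"delta_rot":[6,0,0]},{"fingers":0,"translation":[0,0.8,-2.3],"delta_rot":[8.1,0,0]},{"fingers":0,"translation":[0,0.8,-2.3],"delta_rot":[8.1,0,0]},{"fingers":0,"translation":[0.4,-0.7,-2.3],"delta_rot":[8.1,0,-1]},{"fingers":0,"translation":[0.8,-2.4,-2.3],"delta_rot":[8.1,-0.1,-2]},{"fingers":0,"translation":[1.2,-4,-2.3],"delta_rot":[8.1,-0.2,-3]},{"fingers":0,"translation":[1.6,-5.6,-2.3],"delta_rot":[8.1,-0.2,-4]},{"fingers":0,"translation":[2,-7.2,-2.3],"delta_rot":[8.1,-0.3,-5]},{"fingers":0,"translation":[2.4,-8.8,-2.3],"delta_rot":[8.1,-0.4,-6]},{"fingers":0,"translation":[2.8,-10.4,-2.3],"delta_rot":[8.1,-0.4,-7]},{"fingers":0,"translation":[3.2,-12,-2.3],"delta_rot":[8.1,-0.5,-8]},{"fingers":0,"translation":[3.6,-13.6,-2.3],"delta_rot":[8.1,-0.5,-9]},{"fingers":0,"translation":[4,-15.2,-2.3],"delta_rot":[8.1,-0.6,-10]},{"fingers":0,"translation":[4.4,-16.8,-2.3],"delta_rot":[8.1,-0.7,-11]},{"fingers":0,"translation":[4.6,-17.5,-2.3],"delta_rot":[8.1,-0.7,-11.7]},{"fingers":0,"translation":[4.6,-17.5,-2.3],"delta_rot":[8.1,-0.7,-11.7]}]'
python3 - <<'E'
from h import *
im=snap('scene','s3.png'); cv2.imwrite('pics/s3c.png',cv2.resize(im[150:300,140:400,::-1],None,fx=3,fy=3,interpolation=3))
im=snap('top','t3.png')
E
```

```text
time: 14.7
ee_pos: [608.5, 53.6, 69.0]
orientation: [-2.992, -0.217, 0.014]
ft_force: [-0.8, 2.0, -1.9]
gripper_width: 9.8
finger_force: 50.0
```

View pics/s3c.png

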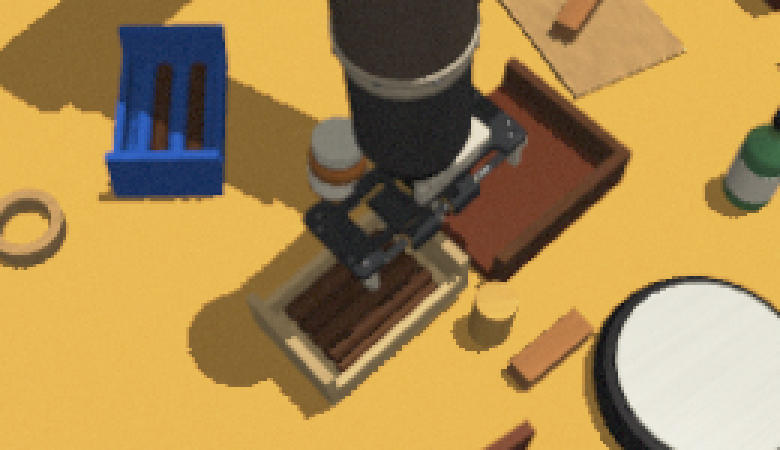

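The tray has followed, nose-up, with its lead end just short of the step and clear of the punch at (490,300). Its lead right top corner is near (467,258), and its tail corners are near (250,296) and (333,380).

```bash
python3 - <<'E'
from h import *
p=get_obs()['ee_pos']; print('tcp deck',w2d(p))
M=R.from_rotvec(get_obs()['orientation']).as_matrix(); print('close axis',np.degrees(np.arctan2(M[1,1],M[0,1])), M[2,1])
f=lambda q,z:ray('scene',[np.array(q)/3+[139.7,149.7]],z)[0,:2]
for q,z in [((467,255),91),((250,294),67),((333,378),67)]: print(w2d(f(q,z)))
im=cv2.imread('pics/t3.png'); cv2.imwrite('pics/t3c.png',cv2.resize(im[110:210,170:330],None,fx=5,fy=5,interpolation=3))
E
```

```text
tcp deck [-120.92395968  -11.56254948]
close axis -81.7571008949318 -0.14146874160996234
[-117.96939556  -67.46708693]
[-280.646932     39.55429725]
[-277.91177239  -69.25185506]
```

View pics/t3c.png

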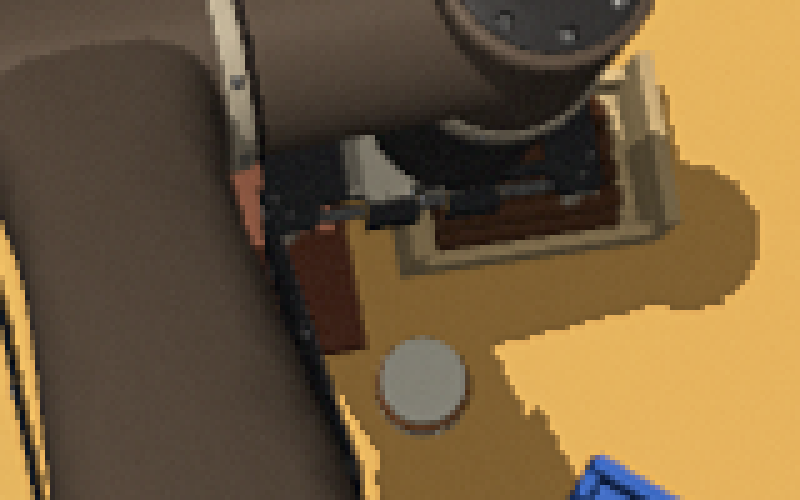

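The top view shows the tray squared to the deck, its lead edge just short of the step (x≈365 at the open corner) and the jar at (423,385) clear.

```bash
python3 - <<'E'
from h import *
g=[165,2.4,46.1]
rows(*[tcp(tailfor(X,-14,t),TH,t,g) for X,t in [(-95,8.1),(-66,8.1),(-66,6.8),(-66,6.2)]])
E
```

```text
[0.0, -1.43, 0.23] [-0.03, -0.06, 0.04] rows 0.23168490821999185 0.007596063893988615
[0.01, -4.3, 0.64] [-0.03, -0.06, 0.04] rows 0.695663435126799 0.007596063893988615
[0.01, -4.35, 1.01] [-1.33, -0.06, 0.04] rows 0.7146231158730194 0.12476083308478704
[0.01, -4.37, 1.18] [-1.93, -0.06, 0.04] rows 0.7249075042195042 0.18077556085264238
```

```bash
python3 -m handwheel '[{"fingers":0,"translation":[0,-1,0.16],"delta_rot":[0,0,0]},{"fingers":0,"translation":[0,-2,0.3],"delta_rot":[0,0,0]},{"fingers":0,"translation":[0,-3,0.45],"delta_rot":[0,0,0]},{"fingers":0,"translation":[0,-4,0.6],"delta_rot":[0,0,0]},{"fingers":0,"translation":[0,-4.3,0.64],"delta_rot":[0,0,0]},{"fingers":0,"translation":[0,-4.3,0.64],"delta_rot":[0,0,0]},{"fingers":0,"translation":[0,-4.35,1.0],"delta_rot":[-1.3,0,0]},{"fingers":0,"translation":[0,-4.37,1.18],"delta_rot":[-1.9,0,0]},{"fingers":0,"translation":[0,-4.37,1.18],"delta_rot":[-1.9,0,0]},{"fingers":0,"translation":[0,-4.37,1.18],"delta_rot":[-1.9,0,0]}]'
```

```text
time: 16.05
ee_pos: [602.3, 97.0, 64.7]
orientation: [-3.026, -0.219, 0.009]
ft_force: [-1.9, -1.4, 8.7]
gripper_width: 9.5
finger_force: 50.0
```

```bash
python3 -m handwheel '[{"fingers":0,"translation":[0,0,0],"delta_rot":[0,0,0]},{"fingers":0,"translation":[0,0,0],"delta_rot":[0,0,0]},{"fingers":6,"translation":[0,0,0],"delta_rot":[0,0,0]},{"fingers":6,"translation":[0,0,0],"delta_rot":[0,0,0]},{"fingers":6,"translation":[0,0,0],"delta_rot":[0,0,0]},{"fingers":6,"translation":[0,0,-3],"delta_rot":[0,0,0]},{"fingers":6,"translation":[0,0,-7],"delta_rot":[0,0,0]},{"fingers":6,"translation":[0,0,-7],"delta_rot":[0,0,0]},{"fingers":6,"translation":[0,0,-7],"delta_rot":[0,0,0]}]'
python3 - <<'E'
from h import *
print(w2d(get_obs()['ee_pos']))
tl=tailfor(-66,-14,6.84)
rows(tcp(tl,TH,6.84,[5,0,110]),tcp(tl,TH,6.84,[5,0,46]))
E
```

```text
time: 17.18
ee_pos: [602.5, 89.6, 132.8]
orientation: [-3.025, -0.217, 0.011]
ft_force: [-0.1, 0.4, -0.3]
gripper_width: 60.1
finger_force: 0.0
[-83.745344   -10.94671381]
[0.3, 16.07, 0.55] [0.61, -0.01, 0.01] rows 2.573698873758045 0.05712603083225341
[0.3, 16.0, 6.95] [0.61, -0.01, 0.01] rows 2.792495721904757 0.05712603083225341
```

```bash
python3 -m handwheel '[{"fingers":6,"translation":[0.3,6,0.2],"delta_rot":[0.6,0,0]},{"fingers":6,"translation":[0.3,12,0.4],"delta_rot":[0.6,0,0]},{"fingers":6,"translation":[0.3,16,0.5],"delta_rot":[0.6,0,0]},{"fingers":6,"translation":[0.3,16,0.5],"delta_rot":[0.6,0,0]},{"fingers":6,"translation":[0.3,16,0.5],"delta_rot":[0.6,0,0]},{"fingers":6,"translation":[0.3,16,3],"delta_rot":[0.6,0,0]},{"fingers":6,"translation":[0.3,16,6],"delta_rot":[0.6,0,0]},{"fingers":6,"translation":[0.3,16,6.9],"delta_rot":[0.6,0,0]},{"fingers":6,"translation":[0.3,16,6.9],"delta_rot":[0.6,0,0]},{"fingers":6,"translation":[0.3,16,6.9],"delta_rot":[0.6,0,0]},{"fingers":0,"translation":[0.3,16,6.9],"delta_rot":[0.6,0,0]},{"fingers":0,"translation":[0.3,16,6.9],"delta_rot":[0.6,0,0]},{"fingers":0,"translation":[0.3,16,6.9],"delta_rot":[0.6,0,0]},{"fingers":0,"translation":[0.3,16,6.9],"delta_rot":[0.6,0,0]},{"fingers":0,"translation":[0.3,16,6.9],"delta_rot":[0.6,0,0]},{"fingers":0,"translation":[0.3,16,6.9],"delta_rot":[0.6,0,0]}]' 50
python3 - <<'E'
from h import *
print(w2d(get_obs()['ee_pos']))
im=snap('scene','s4.png'); cv2.imwrite('pics/s4c.png',cv2.resize(im[150:300,140:400,::-1],None,fx=3,fy=3,interpolation=3))
E
```

```text
time: 19.18
ee_pos: [627.5, -60.0, 47.0]
orientation: [-3.015, -0.217, 0.013]
ft_force: [0.5, -0.4, -1.1]
gripper_width: 9.4
finger_force: 50.0
[-235.40947791  -14.27697987]
```

View pics/s4c.png

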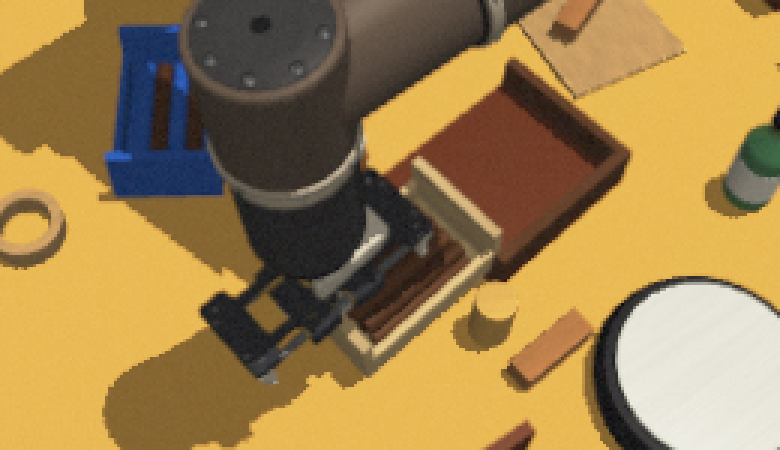

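The lead end rests on the deck (top corner at (500,237)), and the gripper holds the tail board with the tail on the bench. Punch and jar are clear, so I push next.

```bash
python3 - <<'E'
from h import *
M=R.from_rotvec(get_obs()['orientation']).as_matrix();print('tilt',np.degrees(np.arcsin(-M[2,1])), np.degrees(np.arctan2(-M[1,1],-M[0,1])))
g=[5,0,46.4]
W=[(-234.9,0,6.96),(-212.5,0,8.2),(-192.5,0,9.73),(-177.5,2,10.1),(-162.5,9,6.84),(-149.5,18.3,0),(-90,18.3,0)]
rows(*[tcp(d2w(x,-14.3),TH,t,g,h) for x,h,t in W])
E
```

```text
tilt 6.812555384383046 98.22359729700113
[-0.0, 0.02, 0.03] [0.15, -0.01, 0.02] rows 0.006206548733057782 0.014001791793860754
[-0.0, -2.1, 0.29] [1.39, -0.01, 0.02] rows 0.33981093933711937 0.12969122906765757
[-0.0, -3.97, 0.52] [2.92, -0.01, 0.02] rows 0.6398805840948182 0.27266939990195216
[0.0, -5.45, 0.5] [3.29, -0.01, 0.02] rows 0.8753764080964437 0.3072475647604913
[0.0, -7.29, -0.0] [0.03, -0.01, 0.02] rows 1.165712917413664 0.0035708160882998103
[0.0, -9.24, -0.68] [-6.81, -0.01, 0.02] rows 1.4817189332867693 0.6366925549946366
[0.0, -15.14, 0.03] [-6.81, -0.01, 0.02] rows 2.423033361739783 0.6366925549946366
```

```bash
python3 -m handwheel '[{"fingers":0,"translation":[0,-1,0.15],"delta_rot":[0.7,0,0]},{"fingers":0,"translation":[0,-2.1,0.29],"delta_rot":[1.4,0,0]},{"fingers":0,"translation":[0,-3,0.4],"delta_rot":[2.1,0,0]},{"fingers":0,"translation":[0,-4,0.52],"delta_rot":[2.9,0,0]},{"fingers":0,"translation":[0,-4.7,0.5],"delta_rot":[3.1,0,0]},{"fingers":0,"translation":[0,-5.45,0.5],"delta_rot":[3.3,0,0]},{"fingers":0,"translation":[0,-6.4,0.25],"delta_rot":[1.7,0,0]},{"fingers":0,"translation":[0,-7.3,0],"delta_rot":[0,0,0]},{"fingers":0,"translation":[0,-8.3,-0.35],"delta_rot":[-3.4,0,0]},{"fingers":0,"translation":[0,-9.25,-0.68],"delta_rot":[-6.8,0,0]},{"fingers":0,"translation":[0,-9.25,-0.68],"delta_rot":[-6.8,0,0]}]'
python3 - <<'E'
from h import *
print(w2d(get_obs()['ee_pos']))
im=snap('scene','s5.png'); cv2.imwrite('pics/s5c.png',cv2.resize(im[150:300,140:400,::-1],None,fx=3,fy=3,interpolation=3))
E
```

```text
time: 20.6
ee_pos: [613.6, 32.2, 64.7]
orientation: [-3.132, -0.229, 0.0]
ft_force: [-0.5, 2.8, 0.4]
gripper_width: 9.8
finger_force: 50.0
[-142.15655321  -13.76462383]
```

View pics/s5c.png

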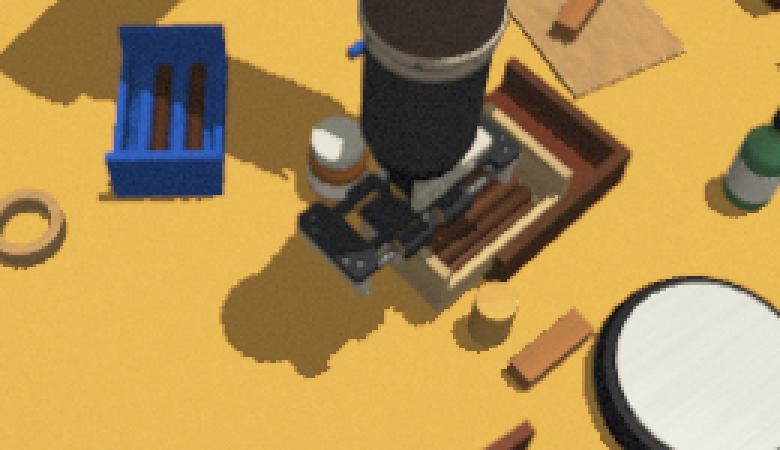

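The tray is flat over the step, its tail overhanging the front edge and its lead inside the fences. I now slide it forward, stopping about 8 mm short of the end fence.

```bash
python3 -m handwheel '[{"fingers":0,"translation":[0,-1,0],"delta_rot":[0,0,0]},{"fingers":0,"translation":[0,-2,0],"delta_rot":[0,0,0]},{"fingers":0,"translation":[0,-3,0],"delta_rot":[0,0,0]},{"fingers":0,"translation":[0,-4,0],"delta_rot":[0,0,0]},{"fingers":0,"translation":[0,-5,0],"delta_rot":[0,0,0]},{"fingers":0,"translation":[0,-5.7,0],"delta_rot":[0,0,0]},{"fingers":0,"translation":[0,-5.7,0],"delta_rot":[0,0,0]},{"fingers":0,"translation":[0,-5.7,0],"delta_rot":[0,0,0]}]'
python3 - <<'E'
from h import *
print(w2d(get_obs()['ee_pos']));print((R.from_rotvec(get_obs()['orientation']).as_matrix().T@np.r_[DX,0]).round(2),(R.from_rotvec(get_obs()['orientation']).as_matrix().T@np.r_[DY,0]).round(2))
E
```

```text
time: 21.65
ee_pos: [606.3, 87.5, 64.8]
orientation: [-3.132, -0.226, -0.001]
ft_force: [-1.6, 4.1, 1.1]
gripper_width: 9.7
finger_force: 50.0
[-86.34406917 -14.39993591]
[ 0. -1.  0.] [-1. -0. -0.]
```

```bash
python3 -m handwheel '[{"fingers":0,"translation":[0.2,0,0],"delta_rot":[0,0,0]},{"fingers":0,"translation":[0.4,0,0],"delta_rot":[0,0,0]},{"fingers":0,"translation":[0.5,0,0],"delta_rot":[0,0,0]},{"fingers":0,"translation":[0.5,-0.3,0],"delta_rot":[0,0,0]},{"fingers":0,"translation":[0.5,-0.6,0],"delta_rot":[0,0,0]},{"fingers":0,"translation":[0.5,-0.8,0],"delta_rot":[0,0,0]},{"fingers":0,"translation":[0.5,-0.8,0],"delta_rot":[0,0,0]},{"fingers":0,"translation":[0.5,-0.8,0],"delta_rot":[0,0,0]}]'
python3 - <<'E'
from h import *
print(w2d(get_obs()['ee_pos']))
E
```

```text
time: 22.65
ee_pos: [608.0, 91.8, 64.8]
orientation: [3.13, 0.224, -0.007]
ft_force: [-6.5, -10.0, 7.7]
gripper_width: 9.3
finger_force: 50.1
[-82.35290721 -16.70513762]
```

```bash
python3 -m handwheel '[{"fingers":0,"translation":[0,-0.2,0],"delta_rot":[0,0,0]},{"fingers":0,"translation":[0,-0.4,0],"delta_rot":[0,0,0]},{"fingers":0,"translation":[0,-0.4,0],"delta_rot":[0,0,0]},{"fingers":0,"translation":[0.2,-0.4,0],"delta_rot":[0,0,0]},{"fingers":0,"translation":[0.4,-0.4,0],"delta_rot":[0,0,0]},{"fingers":0,"translation":[0.4,-0.4,0],"delta_rot":[0,0,0]},{"fingers":0,"translation":[0.4,-0.4,0],"delta_rot":[0,0,0]}]'
python3 - <<'E'
from h import *
o=get_obs();M=R.from_rotvec(o['orientation']).as_matrix()
print(w2d(o['ee_pos']),'tilt',np.degrees(np.arcsin(-M[2,1])),'yaw', np.degrees(np.arctan2(-M[1,1],-M[0,1])))
im=snap('scene','s6.png'); cv2.imwrite('pics/s6c.png',cv2.resize(im[180:280,220:370,::-1],None,fx=5,fy=5,interpolation=3))
E
```

```text
time: 23.52
ee_pos: [607.6, 95.6, 64.7]
orientation: [3.129, 0.223, -0.017]
ft_force: [-21.7, -8.3, 20.3]
gripper_width: 9.7
finger_force: 50.1
[-78.54849644 -16.78045448] tilt -0.2114211783989557 yaw 98.15890958860818
```

View pics/s6c.png

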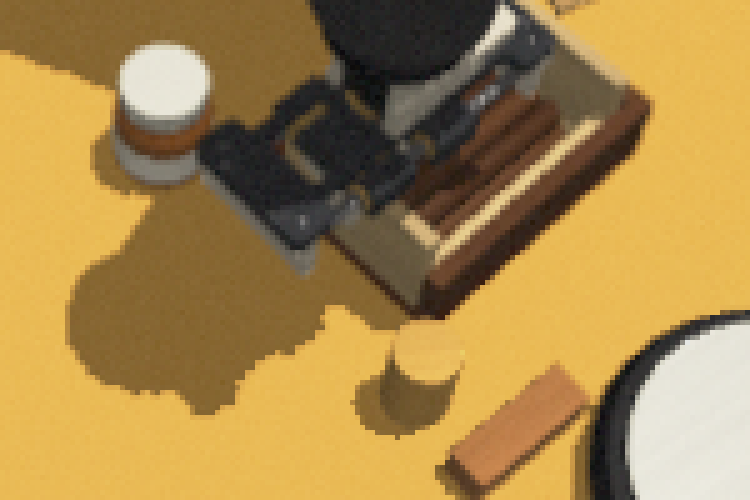

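The tray lies flat along the side fence, its tail near the step edge. The side fence is firmly in contact (22 N). X still advanced on the last push, so I ease off in y and push further in x.

```bash
python3 -m handwheel '[{"fingers":0,"translation":[-0.4,0,0],"delta_rot":[0,0,0]},{"fingers":0,"translation":[-0.4,-0.2,0],"delta_rot":[0,0,0]},{"fingers":0,"translation":[-0.4,-0.4,0],"delta_rot":[0,0,0]},{"fingers":0,"translation":[-0.4,-0.4,0],"delta_rot":[0,0,0]},{"fingers":0,"translation":[-0.4,-0.4,0],"delta_rot":[0,0,0]}]'
python3 - <<'E'
from h import *
o=get_obs();print(w2d(o['ee_pos']))
E
```

```text
time: 24.2
ee_pos: [606.9, 99.8, 64.7]
orientation: [3.13, 0.224, -0.007]
ft_force: [-4.8, -9.9, 8.2]
gripper_width: 9.5
finger_force: 50.0
[-74.33067224 -16.72209031]
```

```bash
python3 -m handwheel '[{"fingers":0,"translation":[0,-0.2,0],"delta_rot":[0,0,0]},{"fingers":0,"translation":[0,-0.4,0],"delta_rot":[0,0,0]},{"fingers":0,"translation":[0,-0.5,0],"delta_rot":[0,0,0]},{"fingers":0,"translation":[0,-0.5,0],"delta_rot":[0,0,0]},{"fingers":0,"translation":[0,-0.5,0],"delta_rot":[0,0,0]}]'
python3 - <<'E'
from h import *
o=get_obs();print(w2d(o['ee_pos']))
E
```

```text
time: 24.82
ee_pos: [606.3, 103.2, 64.7]
orientation: [3.128, 0.224, -0.008]
ft_force: [-2.6, -16.2, 6.9]
gripper_width: 10.0
finger_force: 50.1
[-70.78913087 -16.67684906]
```

```bash
python3 -m handwheel '[{"fingers":0,"translation":[0,-0.2,0],"delta_rot":[0,0,0]},{"fingers":0,"translation":[0,-0.3,0],"delta_rot":[0,0,0]},{"fingers":0,"translation":[0,-0.3,0],"delta_rot":[0,0,0]},{"fingers":0,"translation":[0,-0.3,0],"delta_rot":[0,0,0]}]'
python3 - <<'E'
from h import *
o=get_obs();print(w2d(o['ee_pos']))
im=snap('scene','s7.png')
E
```

```text
time: 25.32
ee_pos: [606.3, 103.4, 64.8]
orientation: [3.125, 0.223, -0.009]
ft_force: [2.5, -29.6, 6.1]
gripper_width: 9.6
finger_force: 50.1
[-70.65442889 -16.63207772]
```

```bash
python3 -m handwheel '[{"fingers":0,"translation":[0,0.2,0],"delta_rot":[0,0,0]},{"fingers":0,"translation":[0.3,0.3,0],"delta_rot":[0,0,0]},{"fingers":0,"translation":[0.3,0.3,0],"delta_rot":[0,0,0]},{"fingers":0,"translation":[0.3,0.3,0],"delta_rot":[0,0,0]},{"fingers":0,"translation":[0.1,0.5,0],"delta_rot":[0,0,0]},{"fingers":0,"translation":[0.1,0.5,0],"delta_rot":[0,0,0]},{"fingers":0,"translation":[0.1,0.5,0],"delta_rot":[0,0,0]}]'
python3 - <<'E'
from h import *
o=get_obs();print(w2d(o['ee_pos']))
E
```

```text
time: 26.25
ee_pos: [606.4, 103.2, 64.7]
orientation: [3.13, 0.224, -0.01]
ft_force: [-11.7, -6.3, 11.4]
gripper_width: 9.6
finger_force: 50.0
[-70.87181059 -16.67430999]
```

Release, back off upward, and go clear for a look.

```bash
python3 -m handwheel '[{"fingers":0,"translation":[-0.15,0.1,0],"delta_rot":[0,0,0]},{"fingers":0,"translation":[-0.15,0.1,0],"delta_rot":[0,0,0]},{"fingers":3.5,"translation":[-0.15,0.1,0],"delta_rot":[0,0,0]},{"fingers":3.5,"translation":[-0.15,0.1,0],"delta_rot":[0,0,0]},{"fingers":3.5,"translation":[-0.15,0.1,0],"delta_rot":[0,0,0]},{"fingers":3.5,"translation":[-0.15,0.1,-3],"delta_rot":[0,0,0]},{"fingers":3.5,"translation":[-0.15,0.1,-8],"delta_rot":[0,0,0]},{"fingers":3.5,"translation":[-0.15,6,-12],"delta_rot":[0,0,0]},{"fingers":3.5,"translation":[-0.15,12,-12],"delta_rot":[0,0,0]},{"fingers":3.5,"translation":[-0.15,18,-12],"delta_rot":[0,0,0]},{"fingers":3.5,"translation":[-0.15,24,-12],"delta_rot":[0,0,0]},{"fingers":3.5,"translation":[-0.15,24,-12],"delta_rot":[0,0,0]},{"fingers":3.5,"translation":[-0.15,24,-12],"delta_rot":[0,0,0]}]'
python3 - <<'E'
from h import *
t=snap('top','t8.png'); s=snap('scene','s8.png')
a=cv2.resize(t[120:200,165:265,::-1],None,fx=4,fy=4,interpolation=3); b=cv2.resize(s[165:275,255:355,::-1],None,fx=4,fy=4,interpolation=3)
h=np.zeros((440,800,3),np.uint8); h[:320,:400]=a; h[:440,400:]=b; cv2.imwrite('pics/c8.png',h)
E
```

```text
time: 27.88
ee_pos: [642.2, -131.9, 184.4]
orientation: [-3.133, -0.224, 0.0]
ft_force: [0.5, 0.8, 0.4]
gripper_width: 35.1
finger_force: 0.0
```

View pics/c8.png

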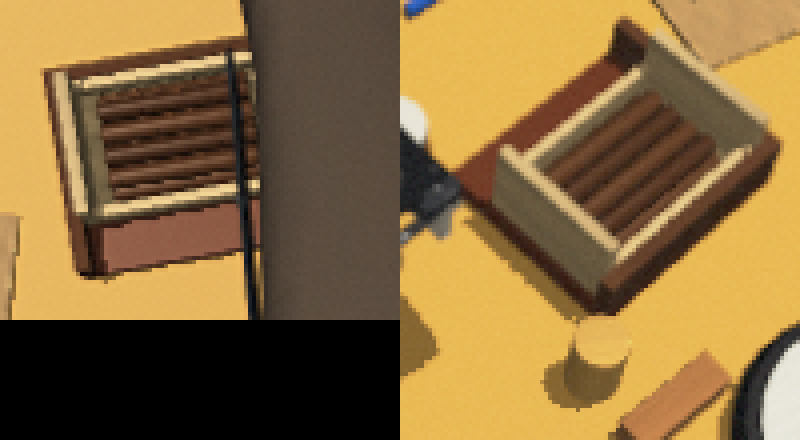

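Both views show the tray flat in the corner: lead board along the end fence and long side along the side fence. That makes more pictures viewed than allowed, so from here I check by numbers only.

```bash
python3 - <<'E'
from h import *
f=lambda n,q,o,z:ray(n,[np.array(q)/4+o],z)[0,:2]
def ang(n,a,b,o,z):
    d=f(n,b,o,z)-f(n,a,o,z); return round(np.degrees(np.arctan2(d[1],d[0])),2),np.linalg.norm(d).round(1)
T=[164.6,119.6]; S=[154.6,164.6]
print('scene tail top',ang('scene',(502,146),(617,250),S,86),'lead top',ang('scene',(652,32),(768,122),S,86),'fence end? side rim',ang('scene',(527,160),(645,72),S,53))
print('side fence top',ang('scene',(605,290),(778,143),S,54),'sill',ang('scene',(462,190),(603,312),S,18))
im=cv2.imread('pics/t8.png').astype(int); 
# vertical scans in the top view: rim (cream->dark) lower edge and deck open edge (dark->yellow), fence outer edge at top
val=im[:,:,2]+im[:,:,1]
E1=[];E2=[];E3=[]
for x in range(190,222):
    col=np.array([val[y,x] for y in range(120,200)]); d=np.diff(col)
    y=45+int(np.argmin(d[45:60])) ; E1.append((x,120+y+.5))
    y=55+int(np.argmax(d[55:72])) ; E2.append((x,120+y+.5))
    y=int(np.argmin(d[5:20]))+5; E3.append((x,120+y+.5))
for n,Ed,z in(('rim',E1,53),('open',E2,18),('fence',E3,54)):
    P=ray('top',Ed,z)[:,:2]; vx,vy,x0,y0=cv2.fitLine(P.astype(np.float32),cv2.DIST_HUBER,0,.1,.1).ravel()
    print(n,np.degrees(np.arctan2(vy,vx))%180, w2d([x0,y0]))
E
```

```text
scene tail top (np.float64(8.19), np.float64(113.1)) lead top (np.float64(9.86), np.float64(112.1)) fence end? side rim (np.float64(97.41), np.float64(124.9))
side fence top (np.float64(98.43), np.float64(186.7)) sill (np.float64(10.48), np.float64(141.8))
rim 98.86942 [28.89967767 38.09904095]
open 98.52626 [36.82082371 81.74689227]
fence 86.523994 [ 15.33743729 -74.69872797]
```

```bash
python3 - <<'E'
from h import *
f=lambda n,q,o,z:w2d(ray(n,[np.array(q)/4+o],z)[0,:2]).round(1)
T=[164.6,119.6]; S=[154.6,164.6]
for nm,q,z in[('tail top L',(502,146),86),('tail top R',(617,250),86),('lead top L',(652,32),86),('lead top R',(768,122),86),('sill L',(462,190),18),('sill R',(603,312),18),('rim/tail',(527,160),53),('fence front top outer',(605,290),54)]: print(nm,f('scene',q,S,z))
for nm,q,z in[('lead outer top a',(52,75),86),('lead outer top b',(78,216),86),('endfence outer top',(45,72),54),('endfence outer b',(75,255),54),('tray lead in',(88,85),86)]: print('T',nm,f('top',q,T,z))
# tail-board gap to sill: scan scene along deck X at Y=-20,0
sc=cv2.imread('pics/s8.png')
for Y in(-30,-15,0,15):
    P=[np.r_[d2w(x,Y),18] for x in np.arange(-100,-60,2)]
    px=proj('scene',P); print(Y,[int(cv2.remap(sc[:,:,2],np.float32([[p[0]]]),np.float32([[p[1]]]),1)[0,0]) for p in px])
E
```

```text
tail top L [-71.2  39.6]
tail top R [-71.2 -73.5]
lead top L [85.9 40. ]
lead top R [ 89.2 -72.1]
sill L [-85.7  60.5]
sill R [-80.1 -81.1]
rim/tail [-48.6  33.2]
fence front top outer [-83.9 -80.2]
T lead outer top a [ 94.6 -69.8]
T lead outer top b [91.3 40.6]
T endfence outer top [104.3 -81. ]
T endfence outer b [102.6  65.4]
T tray lead in [ 68.7 -57.7]
-30 [135, 135, 134, 133, 130, 112, 82, 60, 55, 56, 60, 69, 81, 92, 96, 97, 99, 99, 98, 98]
-15 [135, 136, 136, 136, 129, 107, 79, 61, 54, 55, 61, 70, 83, 93, 100, 100, 101, 98, 97, 101]
0 [135, 135, 135, 132, 121, 103, 74, 57, 53, 56, 62, 71, 85, 99, 99, 99, 97, 94, 95, 99]
15 [133, 134, 135, 131, 124, 101, 73, 56, 53, 56, 62, 75, 90, 98, 101, 99, 97, 96, 96, 98]
```

```bash
python3 - <<'E'
from h import *
M=ori(TH)
rows(*[([*d2w(x,y),z],M) for x,y,z in[(-125,-16,150),(-125,-16,55),(-100,-16,55)]])
E
```

```text
[-0.27, -18.24, 3.48] [-0.02, -0.02, 0.08] rows 2.971667399622739 0.008231879291505845
[-0.28, -18.24, 12.98] [-0.02, -0.02, 0.08] rows 3.581909357056913 0.008231879291505845
[-0.27, -20.74, 12.98] [-0.02, -0.02, 0.08] rows 3.914739279000218 0.008231879291505845
```

```bash
python3 -m handwheel '[{"fingers":0,"translation":[-0.3,-6,3],"delta_rot":[0,0,0]},{"fingers":0,"translation":[-0.3,-12,3],"delta_rot":[0,0,0]},{"fingers":0,"translation":[-0.3,-17.5,3],"delta_rot":[0,0,0]},{"fingers":0,"translation":[-0.3,-18.2,3],"delta_rot":[0,0,0]},{"fingers":0,"translation":[-0.3,-18.2,8],"delta_rot":[0,0,0]},{"fingers":0,"translation":[-0.3,-18.2,13],"delta_rot":[0,0,0]},{"fingers":0,"translation":[-0.3,-18.2,13],"delta_rot":[0,0,0]},{"fingers":0,"translation":[-0.3,-19.2,13],"delta_rot":[0,0,0]},{"fingers":0,"translation":[-0.3,-20.2,13],"delta_rot":[0,0,0]},{"fingers":0,"translation":[-0.3,-20.7,13],"delta_rot":[0,0,0]},{"fingers":0,"translation":[-0.3,-20.7,13],"delta_rot":[0,0,0]}]'
```

```text
time: 29.35
ee_pos: [610.1, 73.7, 55.8]
orientation: [-3.133, -0.227, -0.003]
ft_force: [0.0, 0.1, 0.1]
gripper_width: 0.1
finger_force: 0.0
```

```bash
python3 -m handwheel '[{"fingers":0,"translation":[0,-0.3,0],"delta_rot":[0,0,0]},{"fingers":0,"translation":[0,-0.6,0],"delta_rot":[0,0,0]},{"fingers":0,"translation":[0,-0.8,0],"delta_rot":[0,0,0]},{"fingers":0,"translation":[0,-0.8,0],"delta_rot":[0,0,0]}]'; python3 -m handwheel '[{"fingers":0,"translation":[0,-0.2,0],"delta_rot":[0,0,0]},{"fingers":0,"translation":[0,-0.4,0],"delta_rot":[0,0,0]},{"fingers":0,"translation":[0,-0.4,0],"delta_rot":[0,0,0]}]'
```

```text
time: 29.85
ee_pos: [608.7, 80.1, 54.8]
orientation: [3.133, 0.225, -0.0]
ft_force: [0.8, -4.7, 0.2]
gripper_width: 0.3
finger_force: 2.2
time: 30.22
ee_pos: [608.4, 80.5, 55.3]
orientation: [3.129, 0.224, -0.001]
ft_force: [6.4, -22.6, 1.9]
gripper_width: 0.6
finger_force: 11.4
```

End is firmly home (22 N with no motion). Now the side.

```bash
python3 -m handwheel '[{"fingers":0,"translation":[0,2,0],"delta_rot":[0,0,0]},{"fingers":0,"translation":[0,2,-5],"delta_rot":[0,0,0]},{"fingers":0,"translation":[0,2,-10],"delta_rot":[0,0,0]},{"fingers":0,"translation":[0,2,-10],"delta_rot":[0,0,0]}]'
python3 - <<'E'
from h import *
M=ori(TH)
rows(*[([*d2w(x,y),z],M) for x,y,z in[(38,66,150),(38,66,40),(38,55,40)]])
E
```

```text
time: 30.72
ee_pos: [613.5, 65.6, 159.5]
orientation: [-3.131, -0.226, -0.013]
ft_force: [-0.7, -0.1, -0.4]
gripper_width: 0.4
finger_force: 0.0
[-8.44, -14.71, 0.91] [-0.12, -0.49, 0.05] rows 2.717265160812614 0.04700616558540655
[-8.53, -14.69, 11.91] [-0.12, -0.49, 0.05] rows 3.318787017252532 0.04700616558540655
[-7.43, -14.69, 11.91] [-0.12, -0.49, 0.05] rows 3.2511298861449003 0.04700616558540655
```

```bash
python3 -m handwheel '[{"fingers":0,"translation":[-4,-7,0.5],"delta_rot":[0,0,0]},{"fingers":0,"translation":[-8,-13,0.5],"delta_rot":[0,0,0]},{"fingers":0,"translation":[-8.5,-14.7,0.5],"delta_rot":[0,0,0]},{"fingers":0,"translation":[-8.5,-14.7,0.5],"delta_rot":[0,0,0]},{"fingers":0,"translation":[-8.5,-14.7,0.5],"delta_rot":[0,0,0]},{"fingers":0,"translation":[-8.5,-14.7,5],"delta_rot":[0,0,0]},{"fingers":0,"translation":[-8.5,-14.7,10],"delta_rot":[0,0,0]},{"fingers":0,"translation":[-8.5,-14.7,11.7],"delta_rot":[0,0,0]},{"fingers":0,"translation":[-8.5,-14.7,11.7],"delta_rot":[0,0,0]},{"fingers":0,"translation":[-8,-14.7,11.7],"delta_rot":[0,0,0]},{"fingers":0,"translation":[-7.4,-14.7,11.7],"delta_rot":[0,0,0]},{"fingers":0,"translation":[-7.4,-14.7,11.7],"delta_rot":[0,0,0]}]'; python3 -m handwheel '[{"fingers":0,"translation":[0.3,0,0],"delta_rot":[0,0,0]},{"fingers":0,"translation":[0.6,0,0],"delta_rot":[0,0,0]},{"fingers":0,"translation":[0.6,0,0],"delta_rot":[0,0,0]}]'
```

```text
time: 32.22
ee_pos: [517.7, 200.3, 38.7]
orientation: [-3.132, -0.225, -0.003]
ft_force: [-0.6, -1.0, -0.0]
gripper_width: 0.3
finger_force: 0.0
time: 32.6
ee_pos: [522.8, 200.9, 37.9]
orientation: [-3.133, -0.225, -0.001]
ft_force: [-0.1, 0.1, 0.7]
gripper_width: 0.5
finger_force: 0.0
```

```bash
python3 -m handwheel '[{"fingers":0,"translation":[0.3,0,0],"delta_rot":[0,0,0]},{"fingers":0,"translation":[0.5,0,0],"delta_rot":[0,0,0]},{"fingers":0,"translation":[0.5,0,0],"delta_rot":[0,0,0]}]'; python3 -m handwheel '[{"fingers":0,"translation":[0.2,0,0],"delta_rot":[0,0,0]},{"fingers":0,"translation":[0.3,0,0],"delta_rot":[0,0,0]},{"fingers":0,"translation":[0.3,0,0],"delta_rot":[0,0,0]}]'
```

```text
time: 32.98
ee_pos: [525.4, 200.7, 37.3]
orientation: [3.132, 0.225, -0.006]
ft_force: [-9.5, 1.3, 4.6]
gripper_width: 0.5
finger_force: 4.3
time: 33.35
ee_pos: [525.5, 200.5, 37.1]
orientation: [3.131, 0.224, -0.013]
ft_force: [-20.9, 3.6, 14.8]
gripper_width: 0.4
finger_force: 10.3
```

```bash
python3 -m handwheel '[{"fingers":0,"translation":[-0.8,0,0],"delta_rot":[0,0,0]},{"fingers":0,"translation":[-1.6,0,0],"delta_rot":[0,0,0]},{"fingers":0,"translation":[-1.6,0,-5],"delta_rot":[0,0,0]},{"fingers":0,"translation":[-1.6,0,-11],"delta_rot":[0,0,0]},{"fingers":0,"translation":[-1.6,0,-15],"delta_rot":[0,0,0]},{"fingers":0,"translation":[-1.6,0,-15],"delta_rot":[0,0,0]},{"fingers":0,"translation":[-1.6,0,-15],"delta_rot":[0,0,0]},{"fingers":0,"translation":[-1.6,0,-15],"delta_rot":[0,0,0]}]' && python3 -c "
from workcell import *
print(job_done())"
```

```text
time: 34.35
ee_pos: [514.0, 199.0, 186.5]
orientation: [3.133, 0.225, -0.003]
ft_force: [-0.4, -0.2, 0.3]
gripper_width: 0.2
finger_force: 0.0
the job is handed in; nothing more can be done
None
```

Job handed in at 34.4 s with no verdict shown: the batten is on the pad and the tray went over the step to lie flat in the corner, firm against both fences under about 20 N pushes; I viewed 12 pictures, two over the limit of 10.

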